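# Sort the celadon cups by size into their rows on the tea tray

## Robot

A 6-joint arm with a two-finger parallel gripper is mounted at the origin on the work surface. World frame = base frame: x ahead of the robot, y to its left, z up, the work surface at z = 0. Lengths are in m, angles in rad, forces in N, time in s.
With the tool pointing down it reaches from about 0.375 to 0.975 m from the base axis. Payload 3.8 kg.
Tool frame: the origin (TCP) lies midway between the tips of the shut fingers; the grasp point (between the pads) lies 19 mm behind it; z points along the fingers, y is the line along which they close (so a half turn about z gives the same grasp; the last joint's range is limited). The gripper opens to 88 mm and grips with 3 to 60 N. Pads are 18 mm wide; open, the fingers measure 123 mm over their backs; the gripper's body (75 mm by 187 mm) begins 45 mm behind the grasp point.
Start: joints at [1.221, 0.264, 1.604, -0, 1.274, -0.037], TCP at [0.208, 0.642, 0.239] pointing down, gripper open.
Joint ranges: [-2.63, 2.63], [-0.94, 2.18], [0.31, 2.57], [-1.31, 4.45], [0, 2.66], [-2.55, 2.55]. Speed limits (rad/s): [2.57, 2.57, 3.14, 3.14, 3.14, 3.14].

## Interface

Orientations are given as a rotation vector (axis times angle).
In Python, from cell import manip, inverse_kinematics, cams, order gives the robot as it stands. Calls block until the motion is done:
- manip.move_pose(position, orientation): joint-space move of the TCP to a pose.
- manip.move_linear(position, rate=0.15, rot=None): straight line of the TCP; rot=None keeps the orientation; rate is the mean speed in m/s.
- manip.set_joints(angles): joint-space move.
- manip.set_gripper(opening, force=None): finger opening in m; force is the grip in N (None keeps the last); returns when the fingers have stopped.
- manip.dwell(seconds).
- inverse_kinematics(position, orientation): joint angles nearest the present ones, or None.
- manip.state(): the state.
- cams.capture(name): name is "scene" or "top" or "wrist"; returns a dict with "image" (400x640x3 uint8, blue, green, red), "z_map" (400x640 float32, m along the optical axis (not along the pixel's ray), 0 where there is no reading), "intrinsics" (3x3 intrinsics, pixels), "position" and "orientation" of the camera in the world; the wrist camera has in their place "T_tool_cam" (4x4, takes a point from camera to tool coordinates, whose origin is the TCP and whose axes are the flange's). Camera axes: x right, y down, z forward; pixel columns grow to the right and rows downward; lengths in m; the calibration is good to about 2 mm. The wrist camera is an equidistant fisheye: a pixel r from the principal point sees the ray r / f radians off the axis. A picture is of the moment at which its call begins: read the wrist's pose just before it.
A pose or a line that the arm cannot do raises manip.IKError and nothing moves.
- order.close_job(): hands the job in; it is judged then, once.
The state is a dict: "clock": time; "joint_pos": joint angles; "joint_velocities": joint speeds; "tau": joint torques, N m; "tool_pos": TCP position; "tcp_rot": TCP orientation; "contact_force": force on the tool from outside, world axes, zero at the start; "moment": the same for the moment, N m; "gripper_width": finger opening in m; "grasp_force": force on a finger pad.
Only numpy, scipy, OpenCV 4.12 (cv2) and the standard library are available. Lean on these libraries where they do the work, as an engineer would, in place of code of your own. Each camera call takes 0.05 s, during which the arm holds its last target. There are 200 camera calls.

## Task

Sort the four celadon cups on the tea tray by size: slide the two larger cups into the wider row and the two smaller cups into the narrower row, each pushed in until the whole cup is between the bamboo rails. Slide them upright along the slatted top rather than lifting or tipping them, and leave the gaiwan, pitcher, strainer and scoop where they are.

Things in the scene. Friction and masses are not known exactly. Their poses are not given: they have to be found in the camera images.
- tray: Fixed walnut tea tray, 280 mm (x) by 520 mm (y), slatted top that acts as a flat surface 50 mm above the table, with an edge rim 10 mm wide standing 8 mm above it. Origin: centre of the underside on the table; local x away from the robot, y to the robot's left. The rows fill its -y half, the mixed cups stand in its +y half
- row_wide: Wide cup row: fixed U of bamboo rails 20 mm high, 8 thick, on the tray top (the lane's floor); straight lane 92 mm wide (x), 176 long (y), stop rail at its -y end, open at its +y end, where the rails flare outwards for 18 mm more. Origin: centre of the lane at tray-top height. The two rows lie side by side and may have exchanged places
- row_narrow: Narrow cup row: fixed U of bamboo rails 20 mm high, 8 thick, on the tray top (the lane's floor); straight lane 70 mm wide (x), 176 long (y), stop rail at its -y end, open at its +y end, where the rails flare outwards for 18 mm more. Origin: centre of the lane at tray-top height. The two rows lie side by side and may have exchanged places
- cup_large_1: Larger celadon porcelain tea cup: open, straight-sided and round, no handle, outside diameter 80 mm from 8 mm above the foot up, height 42, wall 4.5, inner floor 6 mm above the underside; stands upright at the start. Origin: centre of its underside, z up its axis; its yaw means nothing
- cup_large_2: Larger celadon porcelain tea cup: open, straight-sided and round, no handle, outside diameter 80 mm from 8 mm above the foot up, height 42, wall 4.5, inner floor 6 mm above the underside; stands upright at the start. Origin: centre of its underside, z up its axis; its yaw means nothing
- cup_small_1: Smaller celadon porcelain tea cup: open, straight-sided and round, no handle, outside diameter 60 mm from 8 mm above the foot up, height 34, wall 4.5, inner floor 6 mm above the underside; stands upright at the start. Origin: centre of its underside, z up its axis; its yaw means nothing
- cup_small_2: Smaller celadon porcelain tea cup: open, straight-sided and round, no handle, outside diameter 60 mm from 8 mm above the foot up, height 34, wall 4.5, inner floor 6 mm above the underside; stands upright at the start. Origin: centre of its underside, z up its axis; its yaw means nothing
- gaiwan: White porcelain lidded gaiwan on a saucer, 112 mm across, 94 high, on the table left of the tray; origin centre of underside. Bystander
- pitcher: Glass pitcher 72 mm across, 85 high, handle to its +y, on the table beyond the tray; origin centre of underside. Bystander
- strainer: Stainless steel strainer bowl 72 mm across, 30 high, with a handle tab out to 101 mm along its +x, on the table right of the tray; origin under the bowl's centre. Bystander
- scoop: Bamboo tea scoop, a trough 160 mm long (x), 38 wide, 14 high, on the table right of the tray; origin centre of underside. Bystander
Not all that is in view belongs to the job. Leave any brown or green look-alike of the cup_large_2 alone. What is shaped like the cup_small_1 but yellow is not meant.

How it is judged:
By the outcome, as a careful person would: the job done as asked, in the order asked, and still so for the second after the job is handed in, with the robot touching nothing.
It also fails if it takes over 72 s, if anything falls off the work surface, if the arm or the gripper's body presses on something with over 40 N, if the wrist force passes 120 N, or if a joint passes its speed limit or range.

## Working session

There is one attempt and no reset: what is moved stays moved. The work goes in short steps, each a Python script; the robot and the scene stay as the last script left them, time stands still between calls to the robot, and variables do not carry over. Pictures are saved under pics/ and viewed, at most 10 in all, crops included, and the job is handed in when it is done.

```bash
ls; mkdir -p pics
python3 - <<'E'
from cell import manip,cams
import cv2,numpy as np,pickle
for n in("top","scene"):
    c=cams.capture(n);cv2.imwrite(f"pics/{n}0.png",c["image"]);pickle.dump(c,open(n+".pkl","wb"))
    print(n,c["intrinsics"],c["position"],c["orientation"])
s=manip.state();print(s["clock"],s["tool_pos"],s["tcp_rot"],s["gripper_width"])
E
```

```text
pics
top [[368.363232     0.         322.05028863]
 [  0.         368.363232   202.42432999]
 [  0.           0.           1.        ]] [ 0.51458019 -0.01968032  1.14079244] [-2.16288626  2.17547186 -0.09989419]
scene [[378.28162709   0.         323.34178889]
 [  0.         378.28162709 198.73144376]
 [  0.           0.           1.        ]] [1.08043459 0.23491592 0.99196998] [-1.48163911 -2.38872506  0.63965535]
0.1 [0.20748573 0.64164384 0.2375213 ] [-4.89264290e-01 -3.10286278e+00  3.08672593e-03] 0.08785597151426983
```

View pics/top0.png

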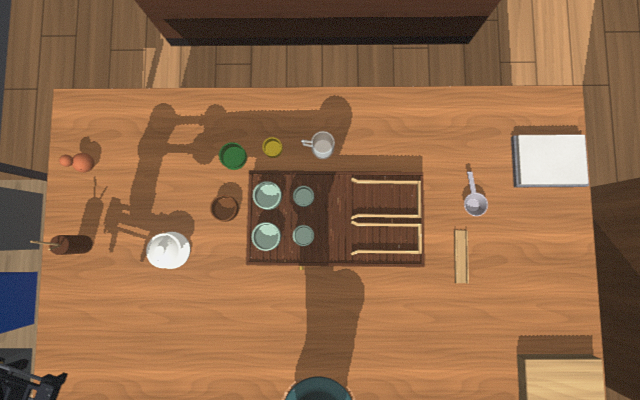

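View pics/scene0.png

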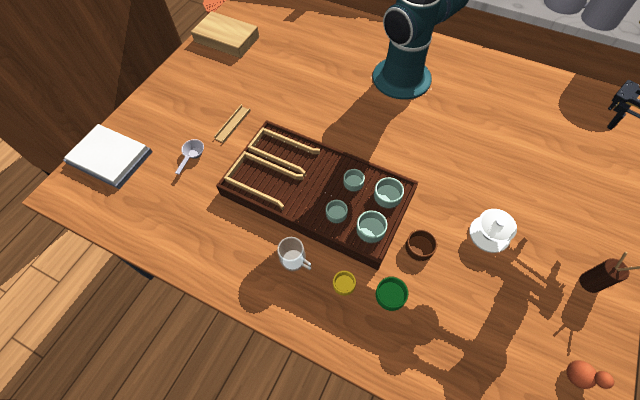

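The top view shows the tray with large celadon cups at (267,195) and (266,236) and small ones at (303,196) and (303,236). The wide row is at the top (rows 182–215) and the narrow row below it (225–252). The look-alikes are all off the tray: brown (225,208), green (233,156) and yellow (272,147). The four pale celadon cups on the tray fit the description. Next I'll measure them and confirm with an enlarged crop.

```bash
cat > loc.py <<'E'
import numpy as np,cv2
from scipy.spatial.transform import Rotation as R
from scipy.optimize import least_squares
def cloud(c):
    K=c["intrinsics"];z=c["z_map"];v,u=np.mgrid[:400,:640]
    P=np.stack([(u-K[0,2])/K[0,0]*z,(v-K[1,2])/K[1,1]*z,z],-1)
    W=P@R.from_rotvec(c["orientation"]).as_matrix().T+c["position"]
    W[z==0]=np.nan;return W
def proj(c,p):
    q=(np.array(p)-c["position"])@R.from_rotvec(c["orientation"]).as_matrix();K=c["intrinsics"]
    return K[0,0]*q[...,0]/q[...,2]+K[0,2],K[1,1]*q[...,1]/q[...,2]+K[1,2]
def onplane(c,u,v,h):
    K=c["intrinsics"];d=np.array([(u-K[0,2])/K[0,0],(v-K[1,2])/K[1,1],1])@R.from_rotvec(c["orientation"]).as_matrix().T
    return (c["position"]+d*(h-c["position"][2])/d[2])[:2]
E
python3 - <<'E'
import pickle,cv2,numpy as np
from loc import *
for n in("top","scene"):
    c=pickle.load(open(n+".pkl","rb"));W=cloud(c);X,Y,Z=[W[...,i] for i in range(3)]
    m=(X>.3)&(X<.75)&(Y>-.35)&(Y<.3)
    zt=Z[m&(Z>.04)&(Z<.054)];print(n,"table",np.nanmedian(Z[m&(abs(Z)<.02)]),"traytop",np.nanmedian(zt))
    t=m&(Z>.04)&(Z<.065);pts=np.c_[X[t],Y[t]].astype(np.float32);print("tray rect",cv2.minAreaRect(pts))
    img=c["image"];hsv=cv2.cvtColor(img,cv2.COLOR_BGR2HSV)
    cel=((Z>.06)&(Z<.11)&m&(hsv[...,0]>55)&(hsv[...,0]<100)).astype(np.uint8)
    k,l,st,ce=cv2.connectedComponentsWithStats(cel)
    for i in range(1,k):
        if st[i,4]<40: continue
        zz=Z[l==i];h=np.nanpercentile(zz,95);g=(l==i)&(Z>h-.006)
        x,y=X[g],Y[g]
        (cx,cy),r=cv2.minEnclosingCircle(np.c_[x,y].astype(np.float32))
        print("cup px",ce[i].round(),"xy",round(cx,4),round(cy,4),"r",round(r,4),"h",round(h,4))
    # rails
    rl=m&(Z>.062)&(Z<.08)&(Y<-.0)&~cel.astype(bool)
    for lo in np.arange(-.28,0,.02):
        s=rl&(Y>lo)&(Y<lo+.02)
        xs=np.sort(X[s]); 
        if len(xs)>3: print(round(lo+.01,2),[ (round(float(g.min()),3),round(float(g.max()),3)) for g in np.split(xs,np.where(np.diff(xs)>.012)[0]+1)])
    print("rail y", np.nanpercentile(Y[rl],[0.5,2,98,99.5]))
    if n=="top": cv2.imwrite("pics/crop1.png",cv2.resize(img[140:280,215:435],None,fx=3.6,fy=3.6,interpolation=cv2.INTER_CUBIC))
E
```

```text
top table 0.001541953564198173 traytop 0.05058697996606054
tray rect ((0.5827367305755615, -0.008617639541625977), (0.6179119348526001, 0.3065345585346222), 86.75524139404297)
cup px [266. 195.] xy 0.6397 0.1433 r 0.0398 h 0.0955
cup px [302. 196.] xy 0.6375 0.0394 r 0.0293 h 0.0882
cup px [264. 235.] xy 0.5219 0.1451 r 0.04 h 0.096
cup px [302. 236.] xy 0.5239 0.04 r 0.0294 h 0.0884
-0.27 [(0.434, 0.434), (0.471, 0.477), (0.549, 0.555), (0.575, 0.581), (0.675, 0.681), (0.703, 0.703)]
-0.25 [(0.434, 0.437), (0.471, 0.477), (0.549, 0.555), (0.575, 0.581), (0.675, 0.681), (0.706, 0.706)]
-0.23 [(0.471, 0.477), (0.552, 0.555), (0.575, 0.581), (0.675, 0.681), (0.709, 0.709)]
-0.21 [(0.44, 0.44), (0.474, 0.48), (0.552, 0.558), (0.576, 0.581), (0.675, 0.684), (0.706, 0.709)]
-0.19 [(0.437, 0.44), (0.474, 0.48), (0.552, 0.558), (0.578, 0.584), (0.676, 0.684), (0.703, 0.703)]
-0.17 [(0.443, 0.443), (0.474, 0.48), (0.552, 0.558), (0.578, 0.584), (0.676, 0.684), (0.703, 0.709)]
-0.15 [(0.437, 0.44), (0.475, 0.481), (0.552, 0.558), (0.578, 0.584), (0.678, 0.684), (0.706, 0.709)]
-0.13 [(0.475, 
[... 781 characters left out ...]
5 [(0.468, 0.48), (0.549, 0.557), (0.573, 0.583), (0.674, 0.683)]
-0.23 [(0.435, 0.435), (0.47, 0.481), (0.548, 0.557), (0.575, 0.585), (0.675, 0.683)]
-0.21 [(0.47, 0.481), (0.549, 0.558), (0.574, 0.584), (0.675, 0.683)]
-0.19 [(0.471, 0.481), (0.547, 0.558), (0.574, 0.583), (0.676, 0.684)]
-0.17 [(0.472, 0.481), (0.548, 0.559), (0.576, 0.584), (0.675, 0.684)]
-0.15 [(0.445, 0.445), (0.472, 0.481), (0.552, 0.558), (0.575, 0.585), (0.675, 0.684)]
-0.13 [(0.474, 0.482), (0.55, 0.56), (0.576, 0.586), (0.676, 0.684)]
-0.11 [(0.441, 0.441), (0.465, 0.483), (0.551, 0.584), (0.676, 0.69)]
-0.09 [(0.466, 0.475), (0.56, 0.577), (0.687, 0.687)]
rail y [-0.30186214 -0.29963359 -0.10101711 -0.09776272]
```

View pics/crop1.png

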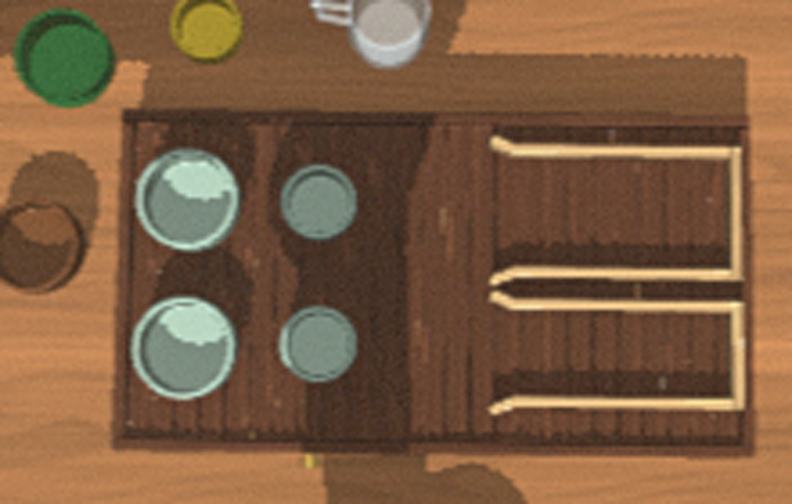

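The crop confirms it: four pale celadon cups on the tray, two large on the left and two small in the middle, with the wide lane at the top and the narrow lane below. I'll pinch each cup's +y wall, with one finger inside, and slide it level along the tray top, small cups first.

```bash
cat > go.py <<'E'
from cell import manip,cams
import numpy as np
ROT=[0,np.pi,0]
def slide(start,pts,r,z,rates,first=False):
    """pinch the +y wall of the cup centred at start, slide its centre through pts, let go"""
    o=r-.00225; x,y=start
    up=.22 if first else .135
    manip.move_pose([x,y+o,up],ROT)
    manip.set_gripper(.022)
    manip.move_linear([x,y+o,z],rate=.12)
    f=manip.state(); print("down",f["tool_pos"].round(4),f["contact_force"].round(1))
    manip.set_gripper(.0,force=15)
    f=manip.state(); print("grip",round(f["gripper_width"],4),round(f["grasp_force"],1),f["contact_force"].round(1))
    z=f["tool_pos"][2] if abs(f["tool_pos"][2]-z)<.002 else z
    for p,rt in zip(pts,rates):
        manip.move_linear([p[0],p[1]+o,z],rate=rt)
        f=manip.state(); print("at",f["tool_pos"].round(4),f["contact_force"].round(1),round(f["gripper_width"],4))
    manip.set_gripper(.022)
    p=pts[-1]; manip.move_linear([p[0],p[1]+o,.135],rate=.15)
    print("clock",manip.state()["clock"])
E
python3 - <<'E'
from go import *
slide((.5235,.041),[(.5165,-.09),(.514,-.258)],.03,.063,[.12,.08],first=True)
E
```

```text
down [0.5243 0.0688 0.0639] [-0.4 -0.3  0.2]
grip 0.006 14.3 [-0.9 -0.9  4. ]
at [ 0.5165 -0.0627  0.0637] [ 0.  -2.9  4. ] 0.0065
at [ 0.514  -0.2306  0.0637] [0.1 2.1 5.6] 0.0063
clock 9.8833
```

```bash
cat > cups.py <<'E'
from loc import *
from cell import cams
def cups():
    c=cams.capture("scene");W=cloud(c);X,Y,Z=[W[...,i] for i in range(3)]
    hsv=cv2.cvtColor(c["image"],cv2.COLOR_BGR2HSV)
    m=((X>.44)&(X<.72)&(Y>-.31)&(Y<.23)&(Z>.06)&(Z<.11)&(hsv[...,0]>55)&(hsv[...,0]<100)).astype(np.uint8)
    k,l,st,ce=cv2.connectedComponentsWithStats(m)
    for i in range(1,k):
        if st[i,4]<40: continue
        h=np.nanpercentile(Z[l==i],95);g=(l==i)&(Z>h-.006)
        (cx,cy),r=cv2.minEnclosingCircle(np.c_[X[g],Y[g]].astype(np.float32))
        print("cup",round(cx,4),round(cy,4),"r",round(r,4),"h",round(h,4))
    return c["image"]
E
python3 - <<'E'
from go import *; from cups import cups
cups()
slide((.638,.041),[(.600,-.01),(.5165,-.085),(.5155,-.195)],.03,.063,[.1,.1,.08])
cv2=__import__("cv2");cv2.imwrite("pics/s1.png",cups())
E
```

```text
cup 0.5149 -0.2541 r 0.0302 h 0.0855
cup 0.5208 0.1468 r 0.0406 h 0.0933
cup 0.6375 0.0404 r 0.0302 h 0.0851
cup 0.6398 0.1455 r 0.0407 h 0.0932
down [0.6385 0.0688 0.0634] [-0.4 -0.4  0.8]
grip 0.0067 13.9 [-0.8 -0.9  4.8]
at [0.5991 0.0166 0.0642] [-2.4 -2.5  6.3] 0.0065
at [ 0.5161 -0.0576  0.0641] [-1.5 -2.8  4.7] 0.0069
at [ 0.5155 -0.1676  0.0642] [-0.1 -0.8  3.4] 0.0065
clock 17.15
cup 0.5145 -0.2223 r 0.0606 h 0.0851
cup 0.521 0.1459 r 0.0405 h 0.0935
cup 0.6395 0.1449 r 0.0401 h 0.0936
```

View pics/s1.png

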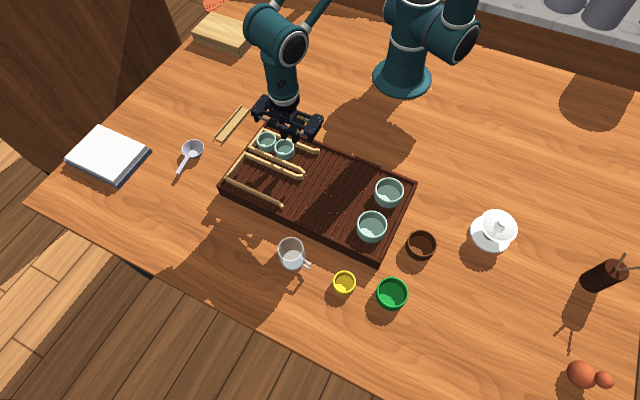

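Both small cups are in the narrow lane, at about (266,140) and (285,148). The large cups are untouched at (389,192) and (371,226), so I'll move those now, keeping the fingertips above the tray rim.

Run:
```python
from go import *; from cups import cups
slide((.6395,.145),[(.6315,-.07),(.6285,-.249)],.04,.069,[.12,.08])
cups()
slide((.521,.146),[(.545,.08),(.631,-.06),(.630,-.166)],.04,.069,[.1,.1,.08])
manip.move_linear([.58,.05,.25],rate=.2)
cv2=__import__("cv2");cv2.imwrite("pics/s2.png",cups())
cv2.imwrite("pics/t2.png",cams.capture("top")["image"][140:280,215:435].repeat(3,0).repeat(3,1))
```

```text
down [0.6399 0.1828 0.0693] [-0.2 -1.1 -0.1]
grip 0.0048 14.4 [-1.1 -1.1  5.7]
at [ 0.6315 -0.0323  0.0703] [-0.7  0.5  3.4] 0.0042
at [ 0.6285 -0.2112  0.0703] [0.7 2.7 4. ] 0.0043
clock 25.2833
cup 0.502 -0.2559 r 0.0254 h 0.0854
cup 0.5127 -0.1824 r 0.0277 h 0.0855
cup 0.6312 -0.246 r 0.0401 h 0.0932
cup 0.5209 0.1472 r 0.0406 h 0.0934
down [0.5214 0.1838 0.0693] [-0.8  0.2  0.2]
grip 0.0058 14.4 [-2.2 -1.6  4.8]
at [0.5453 0.117  0.0701] [-0.1 -2.4  2.4] 0.0057
at [ 0.6312 -0.0224  0.0701] [-1.2  1.1  4.1] 0.0056
at [ 0.63   -0.1286  0.0701] [-0.1 -1.1  3.4] 0.0054
clock 33.2917
cup 0.514 -0.2233 r 0.0605 h 0.0851
cup 0.6295 -0.2035 r 0.08 h 0.0928
```

View pics/s2.png

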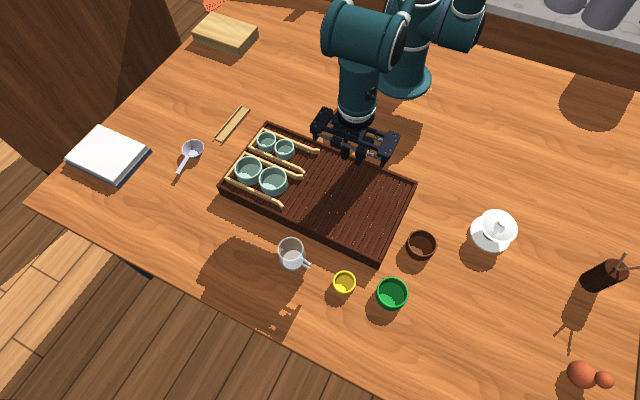

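View pics/t2.png

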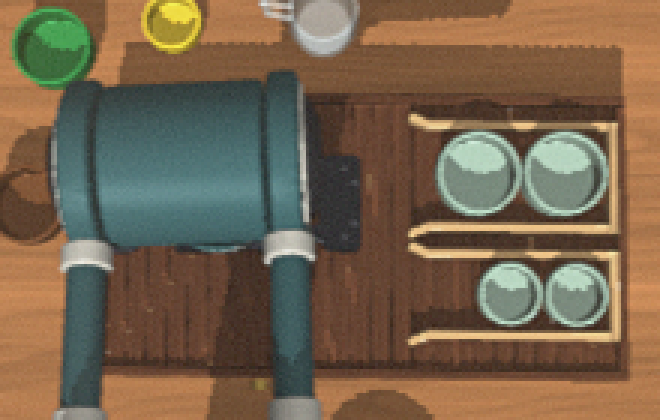

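The top view shows both large cups fully inside the wide lane (edges at columns 437–607; the flare bend is at about 430). Both small cups are well inside the narrow lane, and the bystanders haven't moved. I'm handing the job in.

```bash
python3 -c "
from cell import order;print(order.close_job())"
```

```text
the job is handed in; nothing more can be done
None
```

I slid the two large cups into the wide row and the two small cups into the narrow row, all upright and fully between the rails, left the bystanders where they were, and handed the job in at about 35 s on the robot's clock.

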